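# Put the washed laparoscopy parts back into their moulded inserts

### The job

The washed laparoscopy parts - camera head, coupler lens, and the large and the small trocar sleeve - are drying on the silicone mat. Put each one into the tray insert moulded to its own shape and size, lying or standing flat on the pocket floor as its outline shows, and set it down gently rather than dropping it, since these are delicate parts. Leave the little steel bowl and the white bottle standing where they are.

Things in the scene. Friction and masses are not known exactly. Their poses are not given: they have to be found in the camera images.
- camera: camera head, about 0.26 kg: black rounded box 46 wide (x) x 77 long (y) x 40 mm tall, 3 round buttons on top; round steel nose (28 mm diameter) 22 mm long at its +y end, 3 mm brass socket at the -y end; 102 mm long over all. Lies flat. Origin: middle of the overall length, at the underside; z up, y towards the nose. Box centre (grip across x) is 9.5 mm from the origin towards -y.
- lens: coupler lens, about 0.12 kg: upright round steel barrel with a black ribbed ring, glass on top; 42 mm tall, 33 mm diameter at the foot, 36 mm at the ring (12 to 30 mm up; grip here), 31 mm at the top. Origin: centre of its foot; z up.
- big_sleeve: larger steel trocar sleeve, about 0.16 kg, lying: box housing 38 wide (x) x 42 long (y) x 36 mm tall, small black tap lever 8 mm above it, 6 mm black cap at the +y end, level 12 mm tube towards -y (axis 18 mm up); 132 mm long over all. Origin: middle of the overall length, at the underside; z up, y towards the cap. Housing centre (grip across x) is 39 mm from the origin towards +y.
- small_sleeve: smaller steel trocar sleeve, about 0.07 kg, lying: box housing 26 wide (x) x 32 long (y) x 26 mm tall, black tap lever 8 mm above it, 5 mm black cap at the +y end, level 8 mm tube towards -y (axis 13 mm up); 101 mm long over all. Origin: middle of the overall length, at the underside; z up, y towards the cap. Housing centre (grip across x) is 29.5 mm from the origin towards +y.
- nest_camera: fixed moulded insert, 90 (x) x 156 mm (y), in the aluminium tray (walls 22 mm high), for the camera head: rectangular pocket 60 x 94 mm with a notch 40 mm wide, 22 mm long for the nose at the +y end. Origin: centre of its underside; pocket floor 4 mm, grey deck 12 mm above it. Seated: the part's origin over this one, its y along this y.
- nest_lens: fixed moulded insert, 90 (x) x 156 mm (y), in the aluminium tray (walls 22 mm high), for the lens: one round pocket, 50 mm diameter, in its middle. Origin: centre of its underside; pocket floor 4 mm, grey deck 12 mm above it. Seated: the part's origin over this one, any way round. The undersides of all four inserts lie 3 mm above the table.
- nest_big_sleeve: fixed moulded insert, 90 (x) x 156 mm (y), in the aluminium tray (walls 22 mm high), for the larger sleeve: pocket 52 x 62 mm at the +y end, channel 28 mm wide for the tube towards -y, between two cheeks (tops 27 mm up, at y = -48 mm). Origin: centre of its underside; pocket floor 4 mm, grey deck 12 mm above it. Seated: the part's origin over this one, its y along this y.
- nest_small_sleeve: fixed moulded insert, 90 (x) x 156 mm (y), in the aluminium tray (walls 22 mm high), for the smaller sleeve: pocket 38 x 50 mm (y = 7 to 57 mm), channel 22 mm wide for the tube towards -y, between two cheeks (tops 22 mm up, at y = -34 mm). Origin: centre of its underside; pocket floor 4 mm, grey deck 12 mm above it. Seated: the part's origin over this one, its y along this y.
- gallipot: bystander: small round steel bowl, 64 mm across the rim, 34 mm high, standing loose among the parts on the green silicone mat (3 mm thick, on the table). Origin: centre of its foot.
- antifog: bystander: small white plastic bottle with a blue cap, 34 mm diameter, 62 mm tall, standing loose among the parts. Origin: centre of its foot.
Mind the look-alikes: they are no part of the job. Leave any orange look-alike of the nest_camera alone.

How it is judged (in metres and radians):
At the end, for the whole second after the job is handed in: Each of the four parts rests, released and still, in its own insert: origin within 12 mm sideways of the insert's, underside on the pocket floor (1 to 8 mm above the insert's origin), upright within 0.08 rad and, except the lens, long axis within 0.3 rad of the insert's (horizontal distance between camera and nest_camera below 0.012 m and z of camera in the frame of nest_camera between 0.001 and 0.008 m and angle between each of camera, lens, big_sleeve, small_sleeve's own z axis and vertical below 0.08 rad and linear speed of each of camera, lens, big_sleeve, small_sleeve below 0.02 m/s and angular speed of each of camera, lens, big_sleeve, small_sleeve below 0.2 rad/s and angle between the y axis of camera and the y axis of nest_camera, either way round below 0.3 rad and horizontal distance between lens and nest_lens below 0.012 m and z of lens in the frame of nest_lens between 0.001 and 0.008 m and horizontal distance between big_sleeve and nest_big_sleeve below 0.012 m and z of big_sleeve in the frame of nest_big_sleeve between 0.001 and 0.008 m and angle between the y axis of big_sleeve and the y axis of nest_big_sleeve, either way round below 0.3 rad and horizontal distance between small_sleeve and nest_small_sleeve below 0.012 m and z of small_sleeve in the frame of nest_small_sleeve between 0.001 and 0.008 m and angle between the y axis of small_sleeve and the y axis of nest_small_sleeve, either way round below 0.3 rad); the robot touches nothing.
It fails at once if the steel bowl or the white bottle is moved more than 30 mm or tipped (distance of any of gallipot, antifog from where it was at the start of the episode above 0.03 m or angle between any of gallipot, antifog's own z axis and vertical above 0.5 rad).
It fails at once if a part is dropped into its insert (faster than 0.7 m/s within the last 40 mm) ((horizontal distance between camera and nest_camera below 0.03 m and z of camera in the frame of nest_camera below 0.04 m and linear speed of camera above 0.7 m/s) or (horizontal distance between lens and nest_lens below 0.03 m and z of lens in the frame of nest_lens below 0.04 m and linear speed of lens above 0.7 m/s) or (horizontal distance between big_sleeve and nest_big_sleeve below 0.03 m and z of big_sleeve in the frame of nest_big_sleeve below 0.04 m and linear speed of big_sleeve above 0.7 m/s) or (horizontal distance between small_sleeve and nest_small_sleeve below 0.03 m and z of small_sleeve in the frame of nest_small_sleeve below 0.04 m and linear speed of small_sleeve above 0.7 m/s)).
It also fails if it takes over 106 s, if anything falls off the work surface, if the arm or the gripper's body presses on something with over 40 N, if the wrist force passes 120 N, or if a joint passes its speed limit or range.

### The arm

A 6-joint arm with a two-finger parallel gripper is mounted at the origin on the work surface. World frame = base frame: x ahead of the robot, y to its left, z up, the work surface at z = 0. Lengths are in mm, angles in rad, forces in N, time in s.
With the tool pointing down it reaches from about 350 to 925 mm from the base axis. Payload 6.4 kg.
Tool frame: the origin (TCP) lies on the centre line of the jaws, within the pads' length; the fingertips stand manip.tcp_to_tips ahead of it and the grasp point (between the pads) lies 6 mm ahead of it (manip.tcp_to_tips is the distance from the TCP to the fingertips, in mm); z points along the fingers, y is the line along which they close (so a half turn about z gives the same grasp; the last joint's range is limited). The gripper opens to 85 mm and grips with 20 to 120 N. Pads are 22 mm wide; open, the fingers measure 114 mm over their backs; the gripper's body (76 mm by 85 mm) begins 54 mm behind the grasp point. The pads swing forward as they close: fully open they stand 13 mm farther back than shut.
Start: joints at [-1.402, 0.245, 1.558, -0, 1.339, -0.174], TCP at [218.487, -612.191, 229.79] pointing down, gripper open.
Joint ranges: [-3.13, 3.13], [-1.02, 2.26], [0.13, 2.54], [-0.95, 4.09], [0.21, 2.88], [-2.74, 2.74]. Speed limits (rad/s): [2.57, 2.57, 3.14, 3.14, 3.14, 3.14].

### API

Orientations are given as a unit quaternion [w, x, y, z].
In Python, from station import manip gives the robot as it stands. The module is installed in compiled form; this text tells all that it offers.
- The arm moves only by the shell command python3 -m inch 'ROWS'. ROWS is JSON, a list of rows, each an object with "gripper": the closure, from -1 (fully open) to 1 (shut); "dp": the shift along the tool's x, y, z in units of 40 mm (1.0 is 40 mm), a list of three; "twist": the turn about the tool's z in units of 10 degrees (1.0 is 10 degrees). In form: [{"gripper": gripper, "dp": [x, y, z], "twist": twist}, ...]. A call has 1 to 10 rows; each row is the pose to reach, as a shift and turn from the pose commanded when the call began, along the tool's axes at that moment; what a row does not reach only later rows make up. A row lasts 1/8 s, in which the tool goes at most 62.5 mm and 10.7 degrees, less where a joint would pass 70% of its speed; a pose out of reach is approached as far as the arm can. A call with a gripper value outside its range is refused whole. The fingers move at their own pace and stop on an object; the grip force is fixed at half the most. Time passes only in rows, so rows that repeat a pose let the fingers close. It gives the time, the measured TCP pose, the force, the opening and the grip force at its end, in the units of the state.
- manip.observe(): the state, without advancing time (a new reading comes with each control period).
- manip.grab_frame(name): name is "side" or "top"; returns the picture (420x560x3 uint8, blue, green, red); there is no depth.
- manip.camera_params(name): a dict with "fovy" (degrees; the focal length in pixels is half the picture's height over the tangent of half this angle, whatever the lens; pixels are square), "cx", "cy" (the principal point, pixels), "dist" ([k1, k2, p1, p2, k3] as OpenCV has them; the pictures are not rectified), "extrinsics" (4x4, takes a point from world to camera coordinates). Camera axes: x right, y up, looking along -z (the intrinsics and any distortion apply to the point x, -y, -z); pixel columns grow to the right and rows downward; lengths in mm; the calibration is good to about 2 mm. A picture is of the moment at which its call begins. camera_params takes no time and is no camera call.
- manip.finish_job(): hands the job in; it is judged then, once.
The state is a dict: "clock": time; "qpos": joint angles; "dq": joint speeds; "tau": joint torques, N m; "tool_pos": TCP position; "tool_rot": TCP orientation; "contact_force": force on the tool from outside, world axes, zero at the start; "ft_torque": the same for the moment, N m; "grip_width": finger opening in mm; "grip_force": force on a finger pad.
Only numpy, scipy, OpenCV 4.12 (cv2) and the standard library are available. Lean on these libraries where they do the work, as an engineer would, in place of code of your own. Each camera call takes 0.05 s, during which the arm holds its last target. There are 200 camera calls.

## Working session

There is one attempt and no reset: what is moved stays moved. The work goes in short steps, Python scripts to look and compute and a shell command to move; the robot and the scene stay as the last step left them, time stands still between calls to the robot, and variables do not carry over. Pictures are saved under pics/ and viewed, at most 14 in all, crops included, and the job is handed in when it is done.

```bash
mkdir -p pics; python3 - <<'E'
from station import manip
import cv2
for n in("side","top"):
    f=manip.grab_frame(n); cv2.imwrite(f"pics/{n}0.png",f); print(n,manip.camera_params(n))
print(manip.observe(),manip.tcp_to_tips)
E
```

```text
side {'fovy': 45.95496504515609, 'cx': 271.47957715420887, 'cy': 208.52598028435065, 'dist': array([-0.17623881,  0.        ,  0.        ,  0.        ,  0.        ]), 'extrinsics': array([[ 8.46330015e-01, -5.32654167e-01, -2.24600693e-03,
        -4.41777234e+02],
       [ 3.70435553e-01,  5.85541717e-01,  7.21053673e-01,
        -1.80592003e+02],
       [-3.82757113e-01, -6.11081366e-01,  6.92875571e-01,
        -1.18432438e+03],
       [ 0.00000000e+00,  0.00000000e+00,  0.00000000e+00,
         1.00000000e+00]])}
top {'fovy': 42.45097386508631, 'cx': 276.4904855991619, 'cy': 210.2008074376032, 'dist': array([0.03209306, 0.        , 0.        , 0.        , 0.        ]), 'extrinsics': array([[ 1.61683445e-02, -9.99843536e-01,  7.17556127e-03,
        -7.22762033e+01],
       [ 9.99562517e-01,  1.63407248e-02,  2.46527000e-02,
        -4.63791561e+02],
       [-2.47660966e-02,  6.77382874e-03,  9.99670324e-01,
        -1.20371412e+03],
       [ 0.00000000e+00,  0.00000000e+00,  0.00000000e+00,
         1.00000000e+00]])}
{'clock': 0.1, 'qpos': array([-1.40210392e+00,  2.45781749e-01,  1.55893743e+00, -2.07905767e-05,
        1.33869851e+00, -1.74107827e-01]), 'dq': array([ 0.00033121, -0.00171668, -0.0009428 , -0.00081902, -0.00199357,
       -0.00036047]), 'tau': array([-1.92910221e-05, -4.30670321e+01, -3.27130330e+01, -1.31981810e-04,
        2.80711203e-03,  2.30384735e-06]), 'tool_pos': array([ 218.38801433, -611.65693723,  228.74216189]), 'tool_rot': array([-9.12541871e-04,  9.85346106e-01,  1.70564412e-01, -7.64349650e-06]), 'contact_force': array([-0.1969379 , -0.45681681,  0.44005067]), 'ft_torque': array([-0.0159817 , -0.00674638,  0.00924039]), 'grip_force': 0.0, 'grip_width': 85.45212790574669} 25.0
```

View pics/top0.png

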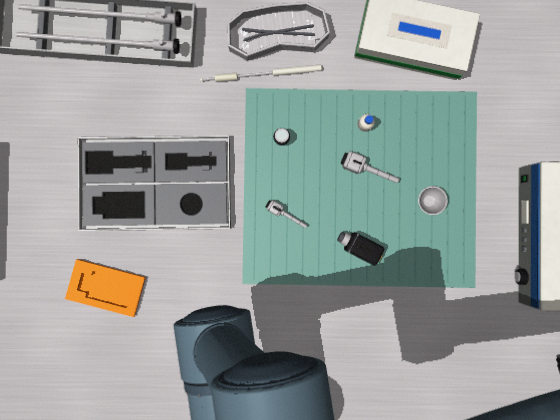

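View pics/side0.png

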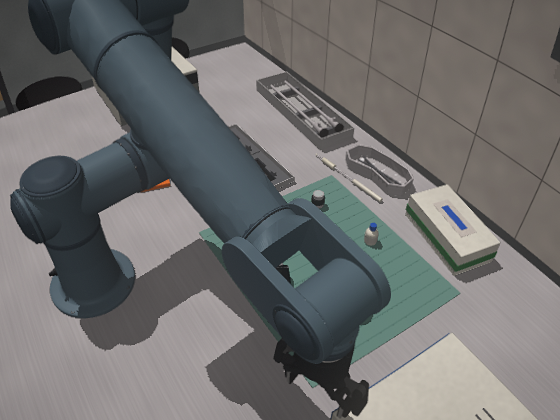

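```bash
cat > h.py <<'E'
import numpy as np, cv2
from station import manip
from scipy.spatial.transform import Rotation as R
def K(n):
    p=manip.camera_params(n); f=210/np.tan(np.radians(p['fovy']/2))
    return np.array([[f,0,p['cx']],[0,f,p['cy']],[0,0,1]]),p['dist'],np.diag([1,-1,-1,1.])@p['extrinsics']
def ray(n,uv):
    k,d,E=K(n); u=cv2.undistortPoints(np.array([[uv]],float),k,d)[0,0]
    return -E[:3,:3].T@E[:3,3], E[:3,:3].T@np.array([u[0],u[1],1])
def onz(n,uv,z):
    c,v=ray(n,uv); return c+v*(z-c[2])/v[2]
def tri(a,b):   # a: pixel in top, b: pixel in side
    c1,v1=ray("top",a);c2,v2=ray("side",b)
    s=np.linalg.lstsq(np.c_[v1,-v2],c2-c1,rcond=None)[0]
    p,q=c1+v1*s[0],c2+v2*s[1]; return (p+q)/2,np.linalg.norm(p-q)
def proj(n,P):
    k,d,E=K(n); return cv2.projectPoints(np.atleast_2d(np.array(P,float)),cv2.Rodrigues(E[:3,:3])[0],E[:3,3],k,d)[0][:,0]
def go(x,y,z,yaw=None): # yaw (deg) of tool x in world; prints dp in 40mm units, twist in 10deg
    s=manip.observe(); q=s['tool_rot']; M=R.from_quat([q[1],q[2],q[3],q[0]]).as_matrix()
    now=np.degrees(np.arctan2(M[1,0],M[0,0])); d=np.array([x,y,z])-s['tool_pos']
    tw=0 if yaw is None else -((yaw-now+180)%360-180)/10
    print("dp",np.round(M.T@d/40,3),"twist",round(tw,2),"dist",round(np.linalg.norm(d)),"yaw now",round(now,1),"grip",s['grip_width'],"t",s['clock'])
def crop(n,x0,y0,w,h,k,out):
    f=manip.grab_frame(n)[y0:y0+h,x0:x0+w]; cv2.imwrite("pics/"+out,cv2.resize(f,None,fx=k,fy=k,interpolation=cv2.INTER_CUBIC))
E
python3 -m inch '[{"gripper":-1,"dp":[1,-1,-2],"twist":0},{"gripper":-1,"dp":[2.1,-2,-2.5],"twist":0},{"gripper":-1,"dp":[3.1,-3,-2.5],"twist":0},{"gripper":-1,"dp":[4.2,-4,-2.5],"twist":0},{"gripper":-1,"dp":[5.2,-5,-2.5],"twist":0},{"gripper":-1,"dp":[6.2,-6,-2.5],"twist":-1},{"gripper":-1,"dp":[7.3,-7,-2.5],"twist":-2},{"gripper":-1,"dp":[8.4,-8,-2.5],"twist":-3},{"gripper":-1,"dp":[9.5,-9,-2.5],"twist":-4},{"gripper":-1,"dp":[10.5,-9.9,-2.5],"twist":-5}]'
python3 -c "
from h import *
go(250,420,330,90)"
```

```text
clock: 1.35
tool_pos: [481.4, -95.9, 329.5]
tool_rot: [-0.0, 0.819, 0.574, -0.0]
contact_force: [0.4, -1.0, -0.3]
grip_width: 85.4
grip_force: 0.0
dp [10.142 -9.845 -0.011] twist -2.0 dist 565 yaw now 70.0 grip 85.38451043696773 t 1.35
```

```bash

python3 -m inch '[{"gripper":-1,"dp":[1,-1,0],"twist":-1},{"gripper":-1,"dp":[2,-2,0],"twist":-2},{"gripper":-1,"dp":[3,-3,0],"twist":-2},{"gripper":-1,"dp":[4,-4,0],"twist":-2},{"gripper":-1,"dp":[5,-5,0],"twist":-2},{"gripper":-1,"dp":[6,-6,0],"twist":-2},{"gripper":-1,"dp":[7,-7,0],"twist":-2},{"gripper":-1,"dp":[8,-8,0],"twist":-2},{"gripper":-1,"dp":[9,-9,0],"twist":-2},{"gripper":-1,"dp":[10.1,-9.8,0],"twist":-2}]'
python3 - <<'E'
from h import *
f=manip.grab_frame("side");cv2.imwrite("pics/side1.png",f)
g=manip.grab_frame("top");cv2.imwrite("pics/top1.png",g)
r=lambda a,k:cv2.resize(a,None,fx=k,fy=k,interpolation=cv2.INTER_CUBIC)
cv2.imwrite("pics/c1.png",r(g[85:290,240:480],3.2)[:600])
cv2.imwrite("pics/c2.png",r(g[125:325,60:240],3)) 
cv2.imwrite("pics/c3.png",r(f[90:330,180:480],2.6)[:600])
E
```

```text
clock: 2.6
tool_pos: [252.5, 418.7, 329.7]
tool_rot: [0.0, 0.709, 0.705, 0.0]
contact_force: [1.4, -0.3, 0.4]
grip_width: 85.4
grip_force: 0.0
```

View pics/c1.png

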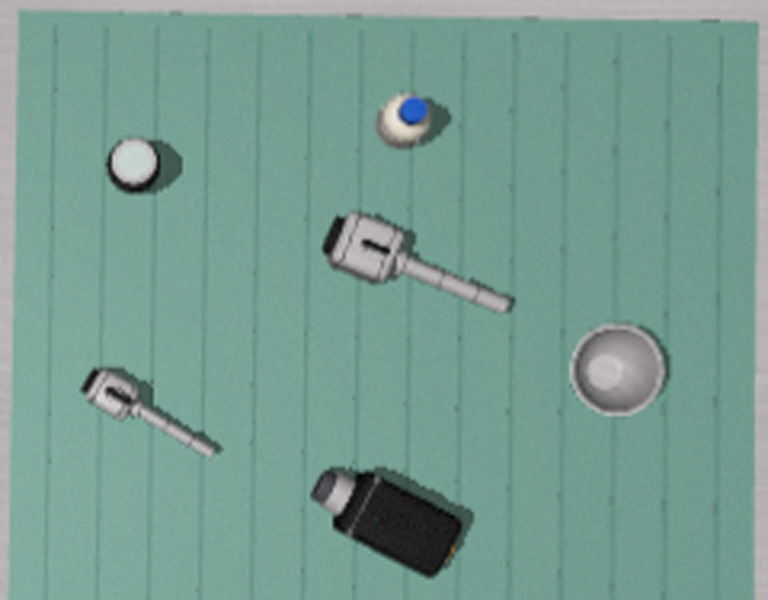

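View pics/c2.png

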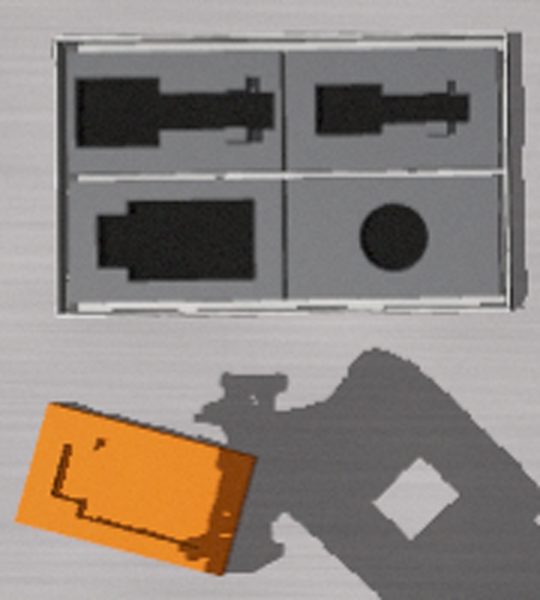

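View pics/c3.png

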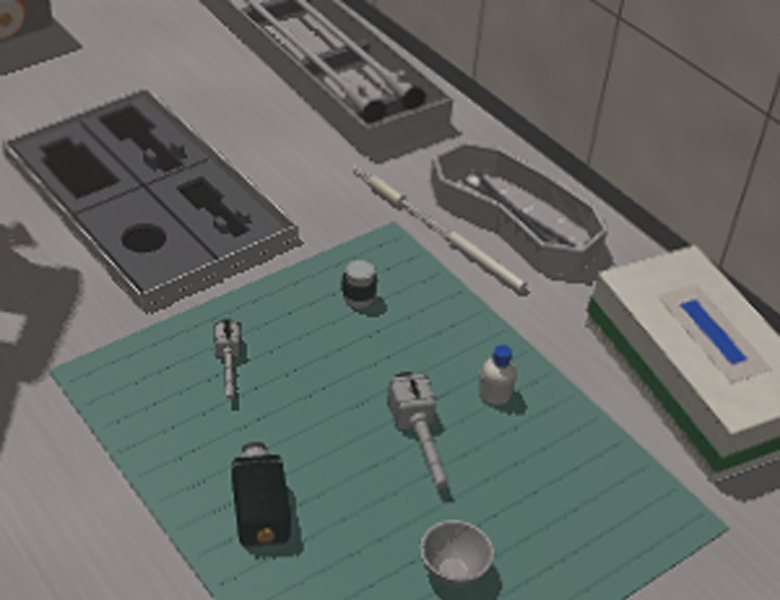

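Top crops: lens (134,163 in c1), big sleeve (370,247), small sleeve (112,393), camera head (390,515), bowl (618,368), bottle (405,118). In the tray crop, camera pocket is lower left (178,240), lens lower right (394,237), larger sleeve pocket upper left (118,112), smaller upper right (350,110). The camera insert is the grey one in the tray, because its pocket is an open box with a notch. The orange block at (136,490) only has a drawn outline and lies outside the tray, so it is the look-alike. I'll fit models in both views.

```bash
cat > fit.py <<'E'
from h import *
from scipy.optimize import minimize
def box(x,y,z): return np.array([[a,b,c] for a in x for b in y for c in z],float)
t=np.linspace(0,2*np.pi,24,endpoint=False)
def cylz(r,z): return np.array([[r*np.cos(a),r*np.sin(a),h] for a in t for h in z])
def cyly(r,y,zc): return np.array([[r*np.cos(a),h,zc+r*np.sin(a)] for a in t for h in y])
MOD=dict(
 camera=[box((-20,20),(-48,29),(0,40)),box((-23,23),(-48,29),(3,37)),cyly(14,(29,51),20)],
 lens=[cylz(16.5,(0,12)),cylz(18,(12,30)),cylz(15.5,(30,42))],
 big_sleeve=[box((-19,19),(18,60),(0,36)),cyly(14,(60,66),18),cyly(6,(-66,18),18)],
 small_sleeve=[box((-13,13),(13.5,45.5),(0,26)),cyly(10,(45.5,50.5),13),cyly(4,(-50.5,14),13)])
S=4
def render(n,name,p):
    x,y,z,a=p; c,s=np.cos(a),np.sin(a); Rm=np.array([[c,-s,0],[s,c,0],[0,0,1]])
    m=np.zeros((420*S,560*S),np.uint8)
    for P in MOD[name]:
        uv=proj(n,P@Rm.T+[x,y,z]); uv=(uv+.5)*S-.5
        cv2.fillConvexPoly(m,cv2.convexHull(np.round(uv*16).astype(np.int32)),255,shift=4)
    return cv2.resize(m,(560,420),interpolation=cv2.INTER_AREA)/255.
def seg(img,guess,name,n):
    f=img.astype(float); chroma=(f[...,1]-f[...,2])/(f.sum(2)/3+10)
    soft=np.clip((0.3-chroma)/0.2,0,1)
    near=cv2.dilate((render(n,name,guess)>0).astype(np.uint8),np.ones((11,11)))
    return soft*near
def fit(name,guess,imgs):
    ms={n:seg(imgs[n],guess,name,n) for n in imgs}
    def cost(q):
        p=np.array(guess)+np.array(q)*[1,1,1,.02]; return sum(np.abs(render(n,name,p)-ms[n]).sum()/ms[n].sum() for n in ms)
    q=np.zeros(4)
    for st in (6,2):
        r=minimize(cost,q,method='Nelder-Mead',options=dict(initial_simplex=np.vstack([q]+[q+st*e for e in np.eye(4)]),xatol=.03,fatol=1e-4,maxiter=250)); q=r.x
    return np.array(guess)+q*[1,1,1,.02],r.fun
E
python3 - <<'E'
from fit import *
im={n:cv2.imread(f"pics/{n}1.png") for n in("top","side")}
C1=lambda u,v:((u+.5)/3.2-.5+240,(v+.5)/3.2-.5+85)
C2=lambda u,v:((u+.5)/3-.5+60,(v+.5)/3-.5+125)
C3=lambda u,v:((u+.5)/2.6-.5+180,(v+.5)/2.6-.5+90)
f=im["top"].astype(float)
for uv in((300,100),(262,210),(450,110)): px=f[uv[1],uv[0]]; print("mat",px,(px[1]-px[2])/(px.mean()+10))
ends=dict(camera=((320,485),(448,560)),big_sleeve=((330,235),(509,305)),small_sleeve=((88,382),(217,452)))
for n,(h,t_) in ends.items():
    a,b=onz("top",C1(*h),20),onz("top",C1(*t_),20); m=(a+b)/2; d=a-b
    g=[m[0],m[1],3,np.arctan2(-d[0],d[1])]
    p,c=fit(n,g,im); print(n,np.round(g,2),np.round(p,3),"len",round(np.hypot(*d[:2])),"cost",round(c,3))
m=onz("top",C1(134,165),25); p,c=fit("lens",[m[0],m[1],3,0],im); print("lens",np.round(p,2),c)
for n,uv in(("bowl",(618,370)),("bottle",(410,115))): print(n,onz("top",C1(*uv),30))
pts=dict(cam_tl=((127,200),None),cam_tr=((255,198),None),cam_br=((255,279),None),cam_bl=((128,281),None),lens=((394,237),(143,238)),
 big_tl=((76,79),None),big_bl=((76,147),None),big_tr=((158,79),None),big_end=((274,111),None),sm_tl=((316,86),None),sm_bl=((316,134),None),sm_tr=((382,84),None),sm_end=((469,108),None),
 traytl=((55,36),(8,145)),traytr=((507,36),(147,93)),traybr=((507,314),(299,231)),cross=((285,176),(147,185)))
for k,(a,b) in pts.items():
    print(k,np.round(onz("top",C2(*a),15),1),end=" ")
    if b: P,e=tri(C2(*a),C3(*b)); print("tri",np.round(P,1),round(e,1),end="")
    print()
E
```

```text
mat [148. 159. 117.] 0.2775330396475771
mat [158. 170. 126.] 0.2727272727272727
mat [141. 152. 110.] 0.2909930715935335
camera [ 384.25 -249.54    3.     -0.51] [ 387.783 -249.805    0.885   -0.472] len 102 cost 0.498
big_sleeve [ 5.5921e+02 -2.7193e+02  3.0000e+00 -3.6000e-01] [ 5.59049e+02 -2.70499e+02  3.35400e+00 -3.76000e-01] len 133 cost 0.475Traceback (most recent call last):
  File "<stdin>", line 12, in <module>
  File "fit.py", line 31, in fit
    r=minimize(cost,q,method='Nelder-Mead',options=dict(initial_simplex=np.vstack([q]+[q+st*e for e in np.eye(4)]),xatol=.03,fatol=1e-4,maxiter=250)); q=r.x
    res = _minimize_neldermead(fun, x0, args, callback, bounds=bounds,
                               **options)
    fsim[j] = func(sim[j])
              ~~~~^^^^^^^^
    fx = function(np.copy(x), *(wrapper_args + args))
  File "fit.py", line 28, in cost
    p=np.array(guess)+np.array(q)*[1,1,1,.02]; return sum(np.abs(render(n,name,p)-ms[n]).sum()/ms[n].sum() for n in ms)
                                                      ~~~^^^^^^^^^^^^^^^^^^^^^^^^^^^^^^^^^^^^^^^^^^^^^^^^^^^^^^^^^^^^^^
  File "fit.py", line 28, in <genexpr>
    p=np.array(guess)+np.array(q)*[1,1,1,.02]; return sum(np.abs(render(n,name,p)-ms[n]).sum()/ms[n].sum() for n in ms)
                                                                 ~~~~~~^^^^^^^^^^
  File "fit.py", line 17, in render
    uv=proj(n,P@Rm.T+[x,y,z]); uv=(uv+.5)*S-.5
  File "h.py", line 17, in proj
    k,d,E=K(n); return cv2.projectPoints(np.atleast_2d(np.array(P,float)),cv2.Rodrigues(E[:3,:3])[0],E[:3,3],k,d)[0][:,0]
          ~^^^
  File "h.py", line 5, in K
    p=manip.camera_params(n); f=210/np.tan(np.radians(p['fovy']/2))
ValueError: time passes only in moves, steps and waits
```

```bash
sed -i 's/^def K(n):/import functools\n@functools.cache\ndef K(n):/' h.py; sed -i 's|(0.3-chroma)/0.2|(0.2-chroma)/0.12|' fit.py
cat > m.py <<'E'
from fit import *
im={n:cv2.imread(f"pics/{n}1.png") for n in("top","side")}
C1=lambda u,v:((u+.5)/3.2-.5+240,(v+.5)/3.2-.5+85)
C2=lambda u,v:((u+.5)/3-.5+60,(v+.5)/3-.5+125)
C3=lambda u,v:((u+.5)/2.6-.5+180,(v+.5)/2.6-.5+90)
ends=dict(camera=((320,485),(448,560)),big_sleeve=((330,235),(509,305)),small_sleeve=((88,382),(217,452)))
for n,(h,t_) in ends.items():
    a,b=onz("top",C1(*h),20),onz("top",C1(*t_),20); m=(a+b)/2; d=a-b
    g=[m[0],m[1],3,np.arctan2(-d[0],d[1])]
    p,c=fit(n,g,im); print(n,np.round(g,2),np.round(p,3),"len",round(np.hypot(*d[:2])),"cost",round(c,3))
m=onz("top",C1(134,165),25); p,c=fit("lens",[m[0],m[1],3,0],im); print("lens",np.round(p,2),c)
for n,uv in(("bowl",(618,370)),("bottle",(410,115))): print(n,onz("top",C1(*uv),30))
pts=dict(cam_tl=((127,200),None),cam_tr=((255,198),None),cam_br=((255,279),None),cam_bl=((128,281),None),lens=((394,237),(143,238)),
 big_tl=((76,79),None),big_bl=((76,147),None),big_tr=((158,79),None),big_end=((274,111),None),sm_tl=((316,86),None),sm_bl=((316,134),None),sm_tr=((382,84),None),sm_end=((469,108),None),
 traytl=((55,36),(8,145)),traytr=((507,36),(147,93)),traybr=((507,314),(299,231)),cross=((285,176),(147,185)))
for k,(a,b) in pts.items():
    print(k,np.round(onz("top",C2(*a),15),1),end=" ")
    if b: P,e=tri(C2(*a),C3(*b)); print("tri",np.round(P,1),round(e,1),end="")
    print()
E
time python3 m.py
```

```text
camera [ 384.25 -249.54    3.     -0.51] [ 387.34  -249.637    1.352   -0.492] len 102 cost 0.591
big_sleeve [ 5.5921e+02 -2.7193e+02  3.0000e+00 -3.6000e-01] [ 5.59450e+02 -2.70841e+02  1.39700e+00 -3.78000e-01] len 133 cost 0.258
small_sleeve [454.41 -88.71   3.    -0.48] [455.402 -87.181   2.318  -0.521] len 101 cost 0.269
lens [ 6.2795e+02 -7.2220e+01  2.8300e+00  6.0000e-02] 0.2347202626861905
bowl [ 491.66380377 -406.84263898   30.        ]
bottle [ 664.81301032 -262.24307019   30.        ]
cam_tl [500.1 321.6  15. ] 
cam_tr [503.2 227.9  15. ] 
cam_br [443.4 226.6  15. ] 
cam_bl [440.4 319.4  15. ] 
lens [476.1 125.1  15. ] tri [475.6 125.5  13.9] 1.1
big_tl [588.7 360.8  15. ] 
big_bl [538.5 359.7  15. ] 
big_tr [589.9 300.9  15. ] 
big_end [567.8 215.3  15. ] 
sm_tl [586.9 184.8  15. ] 
sm_bl [551.3 184.1  15. ] 
sm_tr [589.2 136.1  15. ] 
sm_end [572.6  71.5  15. ] 
traytl [620.1 376.9  15. ] tri [541.2 428.9 -52.1] 187.0
traytr [626.6  44.4  15. ] tri [526.6  49.9 248.3] 134.2
traybr [420.5  40.6  15. ] tri [485.1 -19.8 136.4] 161.5
cross [519.8 206.2  15. ] tri [521.8 204.7  16.6] 4.8
real	0m5.801s
user	0m13.075s
sys	0m5.677s
```

```bash
sed -i 's|/3+10)|/3+2)|' fit.py; cat >> m.py <<'E'
E
python3 - <<'E'
from fit import *
im={n:cv2.imread(f"pics/{n}1.png") for n in("top","side")}
G=dict(camera=[387,-249.6,3,-.49],big_sleeve=[559.4,-270.8,3,-.378],small_sleeve=[455.4,-87.2,3,-.521],lens=[628,-72.2,3,0])
P={}
for n in G: P[n],c=fit(n,G[n],im); print(n,np.round(P[n],3),round(c,3))
B={k:cv2.resize(im[k],None,fx=4,fy=4,interpolation=cv2.INTER_CUBIC) for k in im}
for k in im:
    for n in G:
        m=cv2.resize((render(k,n,P[n])*255).astype(np.uint8),None,fx=4,fy=4)
        cs,_=cv2.findContours((m>127).astype(np.uint8),0,2); cv2.drawContours(B[k],cs,-1,(0,0,255),1)
a=B["top"]; b=B["side"]
t=lambda A,u,v,w=66,h=74:A[int(v-h/2)*4:int(v+h/2)*4,int(u-w/2)*4:int(u+w/2)*4]
L=[]
for n in ("camera","big_sleeve","small_sleeve"):
    L.append(np.vstack([t(A,*proj(k,[[P[n][0],P[n][1],15]])[0]) for k,A in (("top",a),("side",b))]))
cv2.imwrite("pics/ov.png",np.hstack(L))
E
```

```text
camera [ 387.721 -248.702    0.529   -0.506] 0.994
big_sleeve [ 5.59589e+02 -2.70611e+02  1.91000e+00 -3.84000e-01] 0.277
small_sleeve [455.173 -87.263   2.579  -0.521] 0.304
lens [ 6.27948e+02 -7.23200e+01  3.03200e+00  9.10000e-02] 0.311
```

View pics/ov.png

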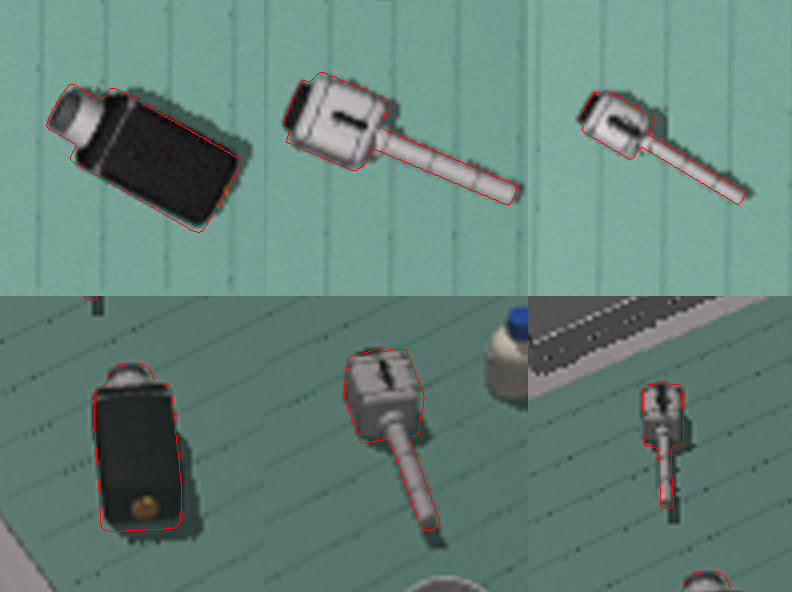

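The fitted outlines sit on the parts in both views, and the undersides come out at about z = 3 mm, as the mat demands. Insert grid: centre (520.8, 206.3), tilt about 1.4°. The lens pocket triangulates to z = 14 against the 15 expected. I'll take the lens first.

```bash
python3 -c "
from h import *
go(628,-72.3,150,91.4)"
```

```text
dp [-12.299   9.421   4.457] twist -0.14 dist 645 yaw now 90.0 grip 85.23141166541532 t 2.7
```

```bash
python3 -m inch '[{"gripper":-1,"dp":[-1.2,0.9,0.3],"twist":-0.14},{"gripper":-1,"dp":[-2.4,1.8,0.7],"twist":-0.14},{"gripper":-1,"dp":[-3.6,2.7,1.1],"twist":-0.14},{"gripper":-1,"dp":[-4.8,3.6,1.5],"twist":-0.14},{"gripper":-1,"dp":[-6,4.5,1.9],"twist":-0.14},{"gripper":-1,"dp":[-7.2,5.4,2.3],"twist":-0.14},{"gripper":-1,"dp":[-8.4,6.3,2.7],"twist":-0.14},{"gripper":-1,"dp":[-9.6,7.2,3.1],"twist":-0.14},{"gripper":-1,"dp":[-10.8,8.2,3.5],"twist":-0.14},{"gripper":-1,"dp":[-12,9.2,3.9],"twist":-0.14}]'
python3 -m inch '[{"gripper":-0.6,"dp":[-0.3,0.2,0.5],"twist":0},{"gripper":-0.6,"dp":[-0.3,0.2,0.5],"twist":0},{"gripper":-0.6,"dp":[-0.3,0.2,0.5],"twist":0}]'
python3 -c "
from h import *
go(628,-72.3,38,91.4)"
```

```text
clock: 3.95
tool_pos: [617.0, -64.7, 174.1]
tool_rot: [-0.0, 0.701, 0.713, -0.0]
contact_force: [1.0, -0.0, 0.7]
grip_width: 85.5
grip_force: 0.0
clock: 4.32
tool_pos: [624.3, -73.8, 155.3]
tool_rot: [-0.0, 0.701, 0.714, 0.0]
contact_force: [0.3, -0.3, 0.2]
grip_width: 68.2
grip_force: 0.0
dp [0.035 0.093 2.933] twist -0.04 dist 117 yaw now 91.0 grip 68.19635906724821 t 4.325
```

```bash
python3 -m inch '[{"gripper":-0.6,"dp":[0.04,0.09,0.8],"twist":0},{"gripper":-0.6,"dp":[0.04,0.09,1.6],"twist":0},{"gripper":-0.6,"dp":[0.04,0.09,2.3],"twist":0},{"gripper":-0.6,"dp":[0.04,0.09,2.7],"twist":0},{"gripper":-0.6,"dp":[0.04,0.09,2.93],"twist":0},{"gripper":-0.6,"dp":[0.04,0.09,2.93],"twist":0},{"gripper":1,"dp":[0.04,0.09,2.93],"twist":0},{"gripper":1,"dp":[0.04,0.09,2.93],"twist":0},{"gripper":1,"dp":[0.04,0.09,2.93],"twist":0},{"gripper":1,"dp":[0.04,0.09,2.93],"twist":0}]'
python3 -m inch '[{"gripper":1,"dp":[0,0,0],"twist":0},{"gripper":1,"dp":[0,0,0],"twist":0},{"gripper":1,"dp":[0,0,-0.5],"twist":0},{"gripper":1,"dp":[0,0,-1.2],"twist":0},{"gripper":1,"dp":[0,0,-2],"twist":0},{"gripper":1,"dp":[0,0,-2.5],"twist":0},{"gripper":1,"dp":[0,0,-2.5],"twist":0}]'
python3 -c "
from h import *
go(475.8,125.1,130,91.4)"
```

```text
clock: 5.58
tool_pos: [629.0, -72.7, 38.9]
tool_rot: [0.001, 0.701, 0.714, 0.0]
contact_force: [-1.3, -0.3, 5.7]
grip_width: 27.3
grip_force: 58.7
clock: 6.45
tool_pos: [629.5, -72.7, 139.9]
tool_rot: [0.002, 0.701, 0.714, 0.001]
contact_force: [0.6, 0.8, -0.7]
grip_width: 26.5
grip_force: 59.2
dp [ 5.015 -3.753  0.226] twist -0.04 dist 251 yaw now 91.0 grip 26.536476703714726 t 6.45
```

```bash
python3 - <<'E'
from h import *
p=manip.observe()['tool_pos']; r=[]
for n in("top","side"):
    f=manip.grab_frame(n); u,v=proj(n,[[p[0],p[1],100]])[0]; u,v=int(u),int(v); v=max(v,50)
    r.append(cv2.resize(f[v-50:v+50,u-60:u+60],None,fx=3.2,fy=3.2,interpolation=cv2.INTER_CUBIC))
cv2.imwrite("pics/g1.png",np.hstack(r))
E
```

```text
(no output)
```

View pics/g1.png

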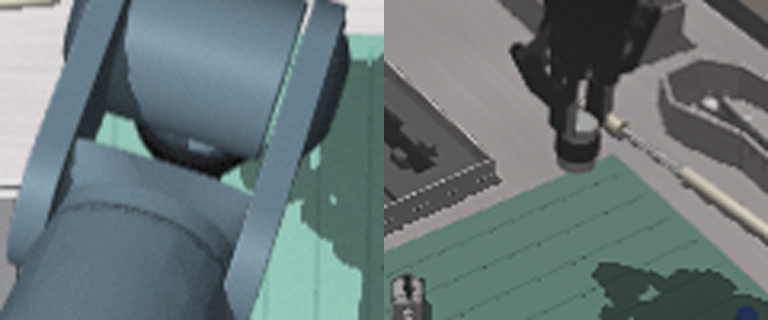

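```bash
python3 - <<'E'
from fit import *
s=manip.observe(); p=s['tool_pos']; print(p,s['grip_width'],s['grip_force'])
f=manip.grab_frame("side"); u,v=proj("side",[p])[0]; k=9
x0,y0=int(u)-40,int(v)-30
c=cv2.resize(f[y0:y0+64,x0:x0+80],None,fx=k,fy=k,interpolation=cv2.INTER_CUBIC)
c=cv2.convertScaleAbs(c,alpha=1.8)
for d,col in((0,(0,0,255)),(6,(0,255,0)),(25,(255,0,0))):
    for dx in(-16,16):
        q=(proj("side",[p+[dx,0,-d]])[0]-[x0,y0]+.5)*k; cv2.circle(c,tuple(int(t) for t in q),4,col,-1)
m=cv2.resize((render("side","lens",[p[0],p[1],p[2]-36,0])*255).astype(np.uint8)[y0:y0+64,x0:x0+80],None,fx=k,fy=k)
cs,_=cv2.findContours((m>127).astype(np.uint8),0,2); cv2.drawContours(c,cs,-1,(0,255,255),1)
cv2.imwrite("pics/g2.png",c)
E
```

```text
[627.68483541 -72.21713083 136.70521534] 27.12331497189286 59.14828419685364
```

View pics/g2.png

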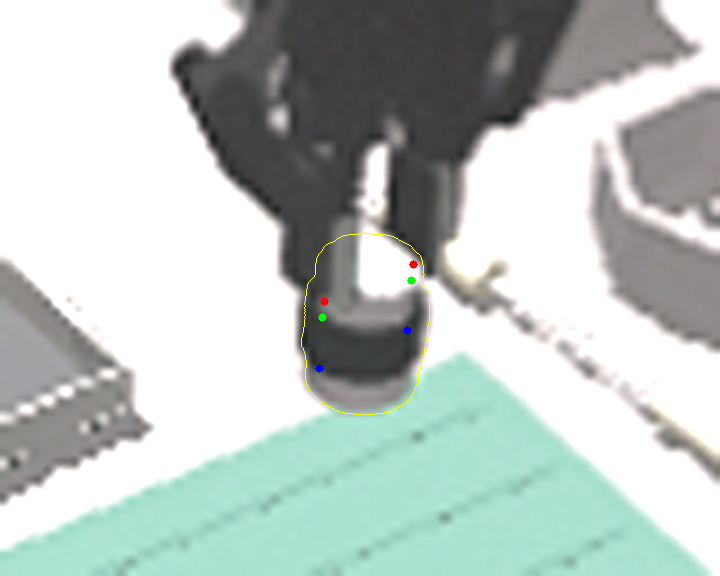

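```bash
python3 -c "
from h import *
go(475.8,125.1,120,91.4)"
python3 -m inch '[{"gripper":1,"dp":[0.8,-0.6,0],"twist":0},{"gripper":1,"dp":[1.8,-1.3,0],"twist":0},{"gripper":1,"dp":[2.8,-2.1,0],"twist":0},{"gripper":1,"dp":[3.8,-2.9,0],"twist":0},{"gripper":1,"dp":[4.7,-3.5,0.2],"twist":0},{"gripper":1,"dp":[5,-3.73,0.4],"twist":0},{"gripper":1,"dp":[5,-3.73,0.4],"twist":0},{"gripper":1,"dp":[5,-3.73,0.4],"twist":0}]'
python3 -c "
from h import *
go(475.8,125.1,44,91.4)"
```

```text
dp [ 4.999 -3.697  0.414] twist -0.04 dist 249 yaw now 91.0 grip 27.109949967509298 t 6.6
clock: 7.6
tool_pos: [476.4, 124.0, 121.7]
tool_rot: [0.0, 0.701, 0.713, 0.0]
contact_force: [0.6, -0.7, -0.9]
grip_width: 26.9
grip_force: 59.3
dp [ 0.028 -0.015  1.942] twist -0.04 dist 78 yaw now 91.0 grip 26.865415319213458 t 7.6
```

```bash

python3 -m inch '[{"gripper":1,"dp":[0.03,0,0.5],"twist":0},{"gripper":1,"dp":[0.03,0,1],"twist":0},{"gripper":1,"dp":[0.03,0,1.4],"twist":0},{"gripper":1,"dp":[0.03,0,1.7],"twist":0},{"gripper":1,"dp":[0.03,0,1.85],"twist":0},{"gripper":1,"dp":[0.03,0,1.9],"twist":0},{"gripper":1,"dp":[0.03,0,1.94],"twist":0},{"gripper":1,"dp":[0.03,0,1.94],"twist":0},{"gripper":1,"dp":[0.03,0,1.94],"twist":0}]'
python3 - <<'E'
from h import *
s=manip.observe(); p=s['tool_pos']; print(p,s['contact_force'])
f=manip.grab_frame("side"); u,v=proj("side",[p])[0]; k=9
x0,y0=int(u)-40,int(v)-40
c=cv2.convertScaleAbs(cv2.resize(f[y0:y0+64,x0:x0+80],None,fx=k,fy=k,interpolation=cv2.INTER_CUBIC),alpha=1.8)
cv2.imwrite("pics/g3.png",c)
E
```

```text
clock: 8.72
tool_pos: [475.7, 126.1, 44.3]
tool_rot: [0.0, 0.701, 0.714, 0.0]
contact_force: [1.3, -0.0, 0.0]
grip_width: 27.4
grip_force: 59.3
[475.72037266 126.10099779  44.33938884] [ 1.2568455  -0.04784557  0.00478506]
```

View pics/g3.png

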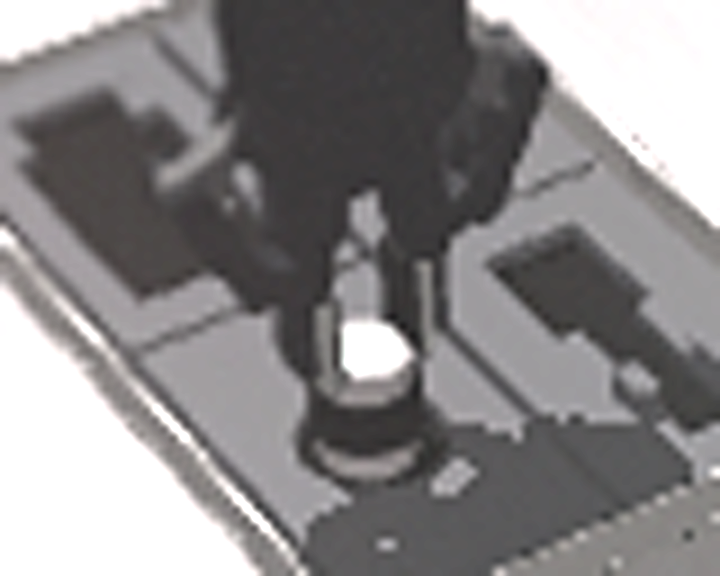

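```bash

python3 -m inch '[{"gripper":1,"dp":[0,0.02,0.02],"twist":0},{"gripper":1,"dp":[0,0.02,0.04],"twist":0},{"gripper":1,"dp":[0,0.02,0.04],"twist":0}]'
python3 -m inch '[{"gripper":0.2,"dp":[0,0,0],"twist":0},{"gripper":-0.1,"dp":[0,0,0],"twist":0},{"gripper":-0.1,"dp":[0,0,0],"twist":0},{"gripper":-0.1,"dp":[0,0,0],"twist":0}]'
python3 -m inch '[{"gripper":-0.1,"dp":[0,0,-0.5],"twist":0},{"gripper":-0.1,"dp":[0,0,-1.5],"twist":0},{"gripper":0.15,"dp":[0,0,-2.5],"twist":0},{"gripper":0.15,"dp":[0,0,-2.5],"twist":0},{"gripper":0.15,"dp":[0,0,-2.5],"twist":0}]'
python3 - <<'E'
from h import *
s=manip.observe(); p=s['tool_pos']
f=manip.grab_frame("side"); k=7; ps=[]
def patch(ctr):
    u,v=proj("side",[ctr])[0]; x0,y0=int(u)-28,int(v)-40
    c=cv2.convertScaleAbs(cv2.resize(f[y0:y0+80,x0:x0+56],None,fx=k,fy=k,interpolation=cv2.INTER_CUBIC),alpha=1.8)
    return c,x0,y0
c,x0,y0=patch(p)
for d,col in((0,(0,0,255)),(6,(0,255,0)),(25,(255,0,0))):
    for dx in(-18,18):
        q=(proj("side",[p+[dx,0,-d]])[0]-[x0,y0]+.5)*k; cv2.circle(c,tuple(int(t) for t in q),4,col,-1)
d,_,_=patch(np.array([475.8,125,20]))
cv2.imwrite("pics/g4.png",np.hstack([c,d]))
go(383,-257.6,150,61.6)
E
```

```text
clock: 9.15
tool_pos: [476.6, 126.1, 43.0]
tool_rot: [0.0, 0.701, 0.714, 0.0]
contact_force: [-2.5, 0.5, 4.9]
grip_width: 27.3
grip_force: 60.0
clock: 9.65
tool_pos: [476.2, 126.0, 42.3]
tool_rot: [-0.0, 0.701, 0.713, -0.0]
contact_force: [-0.3, 0.6, 1.2]
grip_width: 47.0
grip_force: 0.0
clock: 10.28
tool_pos: [475.7, 126.0, 141.7]
tool_rot: [-0.0, 0.701, 0.714, -0.0]
contact_force: [-0.6, 1.2, 0.8]
grip_width: 36.8
grip_force: 0.0
dp [-9.547 -2.481 -0.218] twist 2.94 dist 395 yaw now 91.0 grip 36.48089330166809 t 10.325
```

View pics/g4.png

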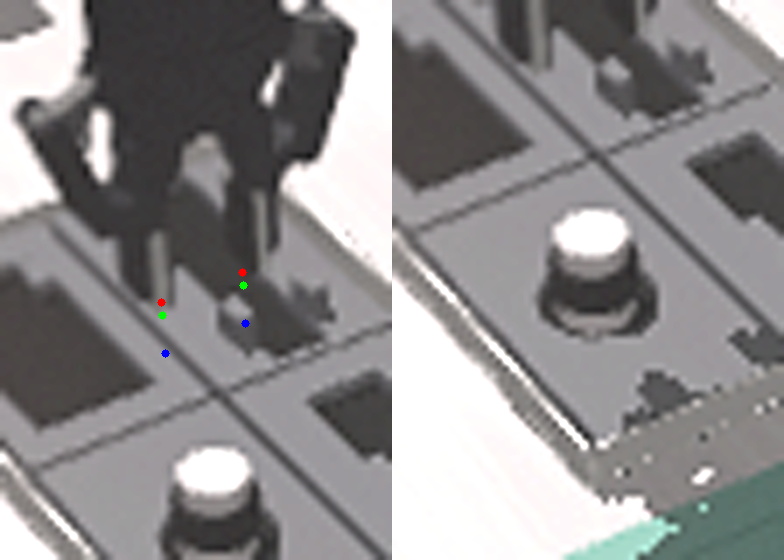

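Side view: the lens stands upright in its round pocket (right half, about 590,260), and the pads' tips show near TCP height rather than 25 mm ahead. So I'll grip lower on the next parts, descending in steps and checking the force. Next is the camera head.

```bash

python3 -m inch '[{"gripper":-0.6,"dp":[-1,-0.2,-0.2],"twist":0.5},{"gripper":-0.6,"dp":[-2.3,-0.6,-0.2],"twist":1},{"gripper":-0.6,"dp":[-3.7,-0.9,-0.2],"twist":1.5},{"gripper":-0.6,"dp":[-5,-1.2,-0.2],"twist":2},{"gripper":-0.6,"dp":[-6.4,-1.6,-0.2],"twist":2.5},{"gripper":-0.6,"dp":[-7.8,-2,-0.2],"twist":2.94},{"gripper":-0.6,"dp":[-9,-2.3,-0.2],"twist":2.94},{"gripper":-0.6,"dp":[-9.55,-2.48,-0.2],"twist":2.94},{"gripper":-0.6,"dp":[-9.55,-2.48,-0.2],"twist":2.94},{"gripper":-0.6,"dp":[-9.55,-2.48,-0.2],"twist":2.94}]'
python3 -c "
from h import *
go(383,-257.6,32,61.6)"
```

```text
clock: 11.58
tool_pos: [383.7, -256.6, 149.2]
tool_rot: [-0.001, 0.859, 0.512, -0.0]
contact_force: [-0.8, 0.1, 0.7]
grip_width: 68.4
grip_force: 0.0
dp [-0.034  0.004  2.931] twist 0.01 dist 117 yaw now 61.7 grip 68.44254881773988 t 11.575
```

```bash

python3 -m inch '[{"gripper":-0.6,"dp":[-0.03,0,0.8],"twist":0},{"gripper":-0.6,"dp":[-0.03,0,1.6],"twist":0},{"gripper":-0.6,"dp":[-0.03,0,2.3],"twist":0},{"gripper":-0.6,"dp":[-0.03,0,2.7],"twist":0},{"gripper":-0.6,"dp":[-0.03,0,2.93],"twist":0},{"gripper":-0.6,"dp":[-0.03,0,2.93],"twist":0}]'
python3 -m inch '[{"gripper":-0.6,"dp":[0,0,0.1],"twist":0},{"gripper":-0.6,"dp":[0,0,0.2],"twist":0},{"gripper":-0.6,"dp":[0,0,0.2],"twist":0}]'
python3 - <<'E'
from h import *
s=manip.observe(); p=s['tool_pos']; print(p,s['contact_force'])
f=manip.grab_frame("side"); u,v=proj("side",[p])[0]; k=9
x0,y0=int(u)-40,int(v)-40
c=cv2.convertScaleAbs(cv2.resize(f[y0:y0+64,x0:x0+80],None,fx=k,fy=k,interpolation=cv2.INTER_CUBIC),alpha=1.8)
cv2.imwrite("pics/g5.png",c)
E
```

```text
clock: 12.32
tool_pos: [383.6, -258.5, 33.1]
tool_rot: [-0.0, 0.859, 0.513, -0.0]
contact_force: [-0.5, 0.2, 0.4]
grip_width: 68.4
grip_force: 0.0
clock: 12.7
tool_pos: [383.4, -258.8, 25.1]
tool_rot: [-0.0, 0.859, 0.512, -0.0]
contact_force: [0.8, 0.5, -0.2]
grip_width: 68.3
grip_force: 0.0
[ 383.37873958 -258.75283297   25.13521937] [ 0.82076589  0.45893513 -0.17406829]
```

View pics/g5.png

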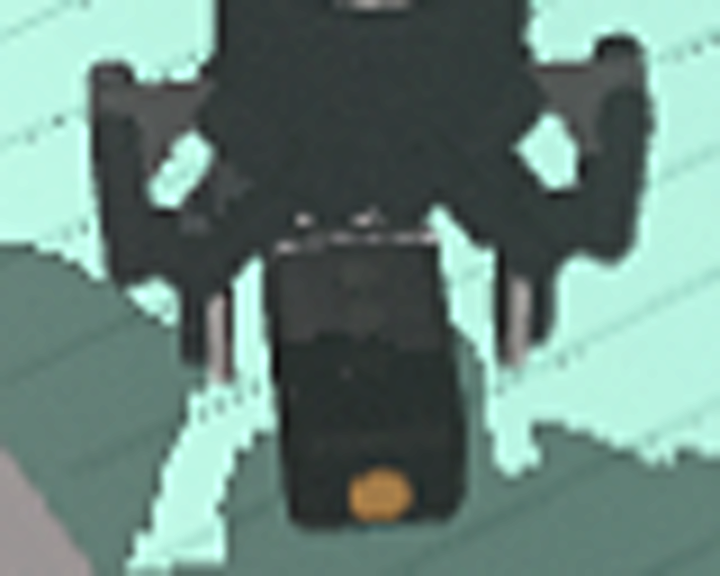

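```bash
python3 - <<'E'
from h import *
s=manip.observe(); p=s['tool_pos']; q=s['tool_rot']; M=R.from_quat([q[1],q[2],q[3],q[0]]).as_matrix()
u,v=proj("side",[p])[0]; x0,y0=int(u)-40,int(v)-40
for sy in(-34,34):
    for d in(-10,0,10): print(sy,d,np.round((proj("side",[p+M@[-11,sy,d]])[0]-[x0,y0]+.5)*9))
E
```

```text
-34 -10 [238. 390.]
-34 0 [239. 414.]
-34 10 [239. 437.]
34 -10 [502. 375.]
34 0 [501. 399.]
34 10 [500. 422.]
```

```bash

python3 -m inch '[{"gripper":-0.6,"dp":[0,0,0.08],"twist":0},{"gripper":-0.6,"dp":[0,0,0.16],"twist":0},{"gripper":-0.6,"dp":[0,0,0.25],"twist":0},{"gripper":-0.6,"dp":[0,0,0.25],"twist":0}]'
python3 -m inch '[{"gripper":-0.6,"dp":[0,0,0.05],"twist":0},{"gripper":-0.6,"dp":[0,0,0.1],"twist":0},{"gripper":-0.6,"dp":[0,0,0.1],"twist":0}]'
python3 -m inch '[{"gripper":-0.6,"dp":[0,0,0.05],"twist":0},{"gripper":-0.6,"dp":[0,0,0.1],"twist":0},{"gripper":-0.6,"dp":[0,0,0.1],"twist":0}]'
```

```text
clock: 13.25
tool_pos: [383.2, -258.5, 14.8]
tool_rot: [-0.0, 0.859, 0.512, -0.0]
contact_force: [-0.4, 0.4, -0.7]
grip_width: 68.4
grip_force: 0.0
clock: 13.62
tool_pos: [383.4, -258.6, 11.0]
tool_rot: [-0.0, 0.859, 0.512, -0.0]
contact_force: [-0.3, -0.2, 0.7]
grip_width: 68.1
grip_force: 0.0
clock: 14.0
tool_pos: [383.3, -258.6, 7.0]
tool_rot: [-0.0, 0.859, 0.512, -0.0]
contact_force: [-0.4, 0.2, -0.2]
grip_width: 68.2
grip_force: 0.0
```

```bash

python3 -m inch '[{"gripper":1,"dp":[0,0,0],"twist":0},{"gripper":1,"dp":[0,0,0],"twist":0},{"gripper":1,"dp":[0,0,0],"twist":0},{"gripper":1,"dp":[0,0,0],"twist":0},{"gripper":1,"dp":[0,0,0],"twist":0}]'
python3 -c "
from h import *
print(manip.observe()['tool_pos'])"
```

```text
clock: 14.62
tool_pos: [383.7, -259.0, 7.5]
tool_rot: [0.0, 0.859, 0.512, 0.0]
contact_force: [0.8, 0.2, 5.0]
grip_width: 45.6
grip_force: 61.7
[ 383.707799   -259.04757733    7.54798863]
```

```bash

python3 -m inch '[{"gripper":1,"dp":[0,0,-0.3],"twist":0},{"gripper":1,"dp":[0,0,-0.8],"twist":0},{"gripper":1,"dp":[0,0,-1.5],"twist":0},{"gripper":1,"dp":[0,0,-2.2],"twist":0},{"gripper":1,"dp":[0,0,-2.5],"twist":0},{"gripper":1,"dp":[0,0,-2.5],"twist":0}]'
python3 -c "
from h import *
go(472,274.6,108,91.4)"
```

```text
clock: 15.38
tool_pos: [383.6, -258.8, 107.5]
tool_rot: [0.001, 0.859, 0.512, 0.0]
contact_force: [0.4, -0.2, -2.3]
grip_width: 45.4
grip_force: 61.4
dp [12.786 -4.389 -0.021] twist -2.98 dist 541 yaw now 61.6 grip 45.36240255590434 t 15.375
```

```bash

python3 -m inch '[{"gripper":1,"dp":[0.8,-0.3,0],"twist":-0.2},{"gripper":1,"dp":[2.1,-0.7,0],"twist":-0.6},{"gripper":1,"dp":[3.5,-1.2,0],"twist":-1},{"gripper":1,"dp":[4.9,-1.7,0],"twist":-1.4},{"gripper":1,"dp":[6.3,-2.2,0],"twist":-1.8},{"gripper":1,"dp":[7.7,-2.6,0],"twist":-2.2},{"gripper":1,"dp":[9.1,-3.1,0],"twist":-2.6},{"gripper":1,"dp":[10.5,-3.6,0],"twist":-2.98},{"gripper":1,"dp":[11.8,-4.1,0],"twist":-2.98},{"gripper":1,"dp":[12.78,-4.38,0],"twist":-2.98}]'
python3 -m inch '[{"gripper":1,"dp":[0,0,0.1],"twist":0},{"gripper":1,"dp":[0,0,0.2],"twist":0}]'
python3 -c "
from h import *
go(472,274.6,14,91.4)"
```

```text
clock: 16.62
tool_pos: [470.7, 276.3, 105.1]
tool_rot: [-0.001, 0.698, 0.717, -0.002]
contact_force: [0.7, -0.2, -2.1]
grip_width: 45.6
grip_force: 61.2
clock: 16.88
tool_pos: [470.8, 273.7, 97.3]
tool_rot: [-0.001, 0.698, 0.716, -0.002]
contact_force: [0.2, -0.2, -2.6]
grip_width: 45.6
grip_force: 61.5
dp [0.024 0.036 2.082] twist 0.01 dist 83 yaw now 91.5 grip 45.55478615192857 t 16.875
```

```bash

python3 -m inch '[{"gripper":1,"dp":[0.02,0.03,0.6],"twist":0},{"gripper":1,"dp":[0.02,0.03,1.1],"twist":0},{"gripper":1,"dp":[0.02,0.03,1.5],"twist":0},{"gripper":1,"dp":[0.02,0.03,1.75],"twist":0},{"gripper":1,"dp":[0.02,0.03,1.9],"twist":0},{"gripper":1,"dp":[0.02,0.03,2],"twist":0},{"gripper":1,"dp":[0.02,0.03,2.08],"twist":0},{"gripper":1,"dp":[0.02,0.03,2.08],"twist":0}]'
python3 -m inch '[{"gripper":1,"dp":[0,0,0.03],"twist":0},{"gripper":1,"dp":[0,0,0.06],"twist":0},{"gripper":1,"dp":[0,0,0.06],"twist":0}]'
```

```text
clock: 17.88
tool_pos: [473.3, 275.2, 16.0]
tool_rot: [0.0, 0.698, 0.716, 0.0]
contact_force: [0.8, 0.2, -1.7]
grip_width: 45.1
grip_force: 61.5
clock: 18.25
tool_pos: [473.2, 275.2, 13.5]
tool_rot: [-0.0, 0.698, 0.716, -0.0]
contact_force: [-0.1, -0.2, -3.0]
grip_width: 45.0
grip_force: 61.5
```

```bash

python3 -m inch '[{"gripper":1,"dp":[0,0,0.03],"twist":0},{"gripper":1,"dp":[0,0,0.05],"twist":0},{"gripper":1,"dp":[0,0,0.05],"twist":0}]'
python3 -m inch '[{"gripper":-0.15,"dp":[0,0,0],"twist":0},{"gripper":-0.3,"dp":[0,0,0],"twist":0},{"gripper":-0.3,"dp":[0,0,0],"twist":0}]'
python3 -m inch '[{"gripper":-0.3,"dp":[0,0,-0.4],"twist":0},{"gripper":-0.3,"dp":[0,0,-1.2],"twist":0},{"gripper":-0.4,"dp":[0,0,-2.4],"twist":0},{"gripper":-0.4,"dp":[0,0,-3],"twist":0},{"gripper":-0.4,"dp":[0,0,-3],"twist":0}]'
python3 -c "
from h import *
go(574,-234.5,135,68.1)"
```

```text
clock: 18.62
tool_pos: [473.3, 275.2, 11.6]
tool_rot: [0.0, 0.698, 0.716, 0.0]
contact_force: [0.9, 0.1, -2.6]
grip_width: 45.5
grip_force: 61.5
clock: 19.0
tool_pos: [473.5, 275.2, 11.8]
tool_rot: [0.0, 0.698, 0.716, 0.0]
contact_force: [0.2, 0.3, 0.3]
grip_width: 55.8
grip_force: 0.0
clock: 19.62
tool_pos: [475.1, 275.8, 135.0]
tool_rot: [0.001, 0.698, 0.716, 0.003]
contact_force: [-0.2, -0.1, -1.0]
grip_width: 59.9
grip_force: 0.0
dp [-1.2817e+01  2.1490e+00 -1.2000e-02] twist 2.33 dist 520 yaw now 91.4 grip 59.94945480471893 t 19.625
```

```bash

python3 -m inch '[{"gripper":-0.41,"dp":[-1.2,0.2,0],"twist":0.3},{"gripper":-0.41,"dp":[-2.5,0.4,0],"twist":0.6},{"gripper":-0.41,"dp":[-3.9,0.7,0],"twist":0.9},{"gripper":-0.41,"dp":[-5.3,0.9,0],"twist":1.2},{"gripper":-0.41,"dp":[-6.7,1.1,0],"twist":1.5},{"gripper":-0.41,"dp":[-8.1,1.4,0],"twist":1.8},{"gripper":-0.41,"dp":[-9.5,1.6,0],"twist":2.1},{"gripper":-0.41,"dp":[-10.9,1.8,0],"twist":2.33},{"gripper":-0.41,"dp":[-12.1,2,0],"twist":2.33},{"gripper":-0.41,"dp":[-12.82,2.15,0],"twist":2.33}]'
python3 -m inch '[{"gripper":-0.41,"dp":[0,0,0.2],"twist":0},{"gripper":-0.41,"dp":[0,0,0.3],"twist":0},{"gripper":-0.41,"dp":[0,0,0.3],"twist":0}]'
python3 -c "
from h import *
go(574,-234.5,30,68.1)
c=manip.grab_frame('top'); cv2.imwrite('pics/t2.png',c)"
```

```text
clock: 20.88
tool_pos: [571.4, -237.3, 130.0]
tool_rot: [-0.001, 0.829, 0.559, -0.0]
contact_force: [-0.5, 0.3, 0.0]
grip_width: 60.0
grip_force: 0.0
clock: 21.25
tool_pos: [571.3, -233.7, 118.3]
tool_rot: [-0.001, 0.828, 0.561, -0.0]
contact_force: [-0.7, -0.5, -0.1]
grip_width: 59.9
grip_force: 0.0
dp [0.004 0.075 2.207] twist 0.01 dist 88 yaw now 68.2 grip 59.946095532615644 t 21.25
```

```bash

python3 -m inch '[{"gripper":-0.41,"dp":[0,0.07,0.7],"twist":0},{"gripper":-0.41,"dp":[0,0.07,1.5],"twist":0},{"gripper":-0.41,"dp":[0,0.07,2],"twist":0},{"gripper":-0.41,"dp":[0,0.07,2.2],"twist":0},{"gripper":-0.41,"dp":[0,0.07,2.2],"twist":0}]'
python3 -m inch '[{"gripper":-0.41,"dp":[0,0,0.1],"twist":0},{"gripper":-0.41,"dp":[0,0,0.2],"twist":0},{"gripper":-0.41,"dp":[0,0,0.3],"twist":0},{"gripper":-0.41,"dp":[0,0,0.35],"twist":0},{"gripper":-0.41,"dp":[0,0,0.35],"twist":0}]'
python3 -c "
from h import *
go(574,-234.5,8,68.1)"
```

```text
clock: 21.92
tool_pos: [574.9, -236.3, 31.7]
tool_rot: [0.0, 0.828, 0.56, 0.0]
contact_force: [0.2, -1.0, 0.3]
grip_width: 60.3
grip_force: 0.0
clock: 22.55
tool_pos: [574.6, -236.3, 17.3]
tool_rot: [-0.0, 0.828, 0.56, -0.0]
contact_force: [0.2, -0.2, 0.5]
grip_width: 60.3
grip_force: 0.0
dp [ 0.036 -0.03   0.234] twist 0.0 dist 10 yaw now 68.1 grip 60.27852893468358 t 22.55
```

```bash

python3 -m inch '[{"gripper":-0.41,"dp":[0.03,-0.02,0.1],"twist":0},{"gripper":-0.41,"dp":[0.03,-0.02,0.2],"twist":0},{"gripper":-0.41,"dp":[0.03,-0.02,0.23],"twist":0},{"gripper":1,"dp":[0.03,-0.02,0.23],"twist":0},{"gripper":1,"dp":[0.03,-0.02,0.23],"twist":0},{"gripper":1,"dp":[0.03,-0.02,0.23],"twist":0},{"gripper":1,"dp":[0.03,-0.02,0.23],"twist":0},{"gripper":1,"dp":[0.03,-0.02,0.23],"twist":0}]'
python3 -c "
from h import *
go(574,-234.5,8,68.1)"
python3 -m inch '[{"gripper":1,"dp":[0,0,-0.3],"twist":0},{"gripper":1,"dp":[0,0,-0.8],"twist":0},{"gripper":1,"dp":[0,0,-1.5],"twist":0},{"gripper":1,"dp":[0,0,-2.2],"twist":0},{"gripper":1,"dp":[0,0,-3],"twist":0},{"gripper":1,"dp":[0,0,-3],"twist":0},{"gripper":1,"dp":[0,0,-3],"twist":0}]'
python3 - <<'E'
from h import *
go(564.8,326.5,128,91.4)
p=manip.observe()['tool_pos']
f=manip.grab_frame("side"); u,v=proj("side",[p])[0]; k=8
x0,y0=int(u)-40,max(int(v)-30,0)
c=cv2.convertScaleAbs(cv2.resize(f[y0:y0+70,x0:x0+90],None,fx=k,fy=k,interpolation=cv2.INTER_CUBIC),alpha=1.6)
cv2.imwrite("pics/g6.png",c)
E
```

```text
clock: 23.55
tool_pos: [574.6, -235.1, 8.5]
tool_rot: [0.0, 0.828, 0.56, 0.0]
contact_force: [-0.1, -0.4, 0.6]
grip_width: 37.0
grip_force: 61.3
dp [ 0.008 -0.019  0.014] twist 0.0 dist 1 yaw now 68.1 grip 37.029525616824834 t 23.55
clock: 24.42
tool_pos: [573.9, -234.6, 127.7]
tool_rot: [-0.001, 0.828, 0.56, -0.0]
contact_force: [-0.7, 0.4, -2.0]
grip_width: 37.5
grip_force: 61.2
dp [ 1.2934e+01 -5.4340e+00  2.0000e-03] twist -2.33 dist 561 yaw now 68.1 grip 37.51564567142158 t 24.425
```

View pics/g6.png

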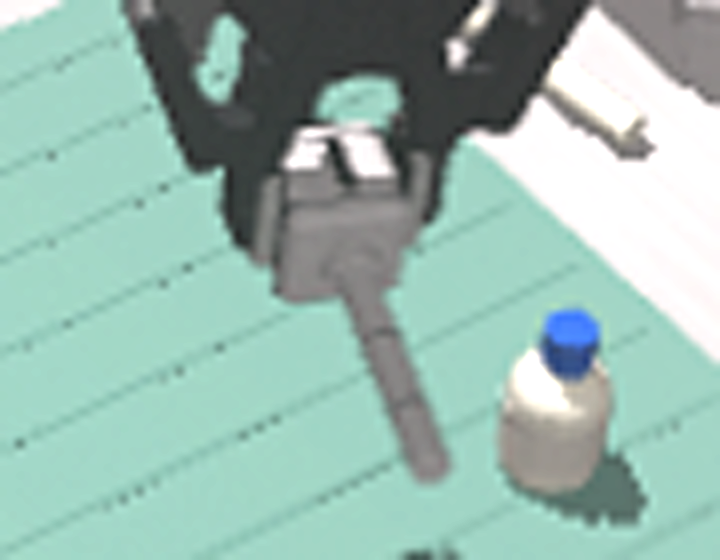

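The larger sleeve is held level by its housing (340,240) and the bottle still stands. On to its insert.

```bash

python3 -m inch '[{"gripper":1,"dp":[0.8,-0.3,0],"twist":-0.2},{"gripper":1,"dp":[2.1,-0.9,0],"twist":-0.5},{"gripper":1,"dp":[3.5,-1.5,0],"twist":-0.8},{"gripper":1,"dp":[4.9,-2.1,0],"twist":-1.1},{"gripper":1,"dp":[6.3,-2.7,0],"twist":-1.4},{"gripper":1,"dp":[7.7,-3.3,0],"twist":-1.7},{"gripper":1,"dp":[9.1,-3.9,0],"twist":-2},{"gripper":1,"dp":[10.5,-4.5,0],"twist":-2.33},{"gripper":1,"dp":[11.9,-5.1,0],"twist":-2.33},{"gripper":1,"dp":[12.93,-5.43,0],"twist":-2.33}]'
python3 -m inch '[{"gripper":1,"dp":[0,0,0.3],"twist":0},{"gripper":1,"dp":[0,0,0.5],"twist":0},{"gripper":1,"dp":[0,0,0.5],"twist":0},{"gripper":1,"dp":[0,0,0.5],"twist":0}]'
python3 -c "
from h import *
go(564.8,326.5,15,91.4)"
```

```text
clock: 25.72
tool_pos: [563.7, 328.1, 126.3]
tool_rot: [-0.001, 0.698, 0.717, -0.001]
contact_force: [1.6, -0.6, -1.1]
grip_width: 36.8
grip_force: 61.1
clock: 26.22
tool_pos: [565.7, 324.9, 108.3]
tool_rot: [-0.0, 0.699, 0.715, -0.0]
contact_force: [0.6, -0.5, -1.8]
grip_width: 37.5
grip_force: 61.1
dp [ 0.042 -0.021  2.333] twist -0.0 dist 93 yaw now 91.4 grip 37.50895089982181 t 26.225
```

```bash

python3 -m inch '[{"gripper":1,"dp":[0.03,0,0.5],"twist":0},{"gripper":1,"dp":[0.03,0,1],"twist":0},{"gripper":1,"dp":[0.03,0,1.4],"twist":0},{"gripper":1,"dp":[0.03,0,1.8],"twist":0},{"gripper":1,"dp":[0.03,0,2.05],"twist":0},{"gripper":1,"dp":[0.03,0,2.2],"twist":0},{"gripper":1,"dp":[0.03,0,2.3],"twist":0},{"gripper":1,"dp":[0.03,0,2.33],"twist":0},{"gripper":1,"dp":[0.03,0,2.33],"twist":0}]'
python3 -m inch '[{"gripper":1,"dp":[0,0,0.03],"twist":0},{"gripper":1,"dp":[0,0,0.05],"twist":0},{"gripper":1,"dp":[0,0,0.05],"twist":0}]'
python3 -c "
from h import *
go(564.8,326.5,12.3,91.4)"
```

```text
clock: 27.35
tool_pos: [565.7, 327.2, 15.6]
tool_rot: [0.0, 0.698, 0.716, 0.0]
contact_force: [0.2, 0.2, -1.5]
grip_width: 37.0
grip_force: 61.1
clock: 27.72
tool_pos: [565.4, 327.1, 13.2]
tool_rot: [-0.0, 0.698, 0.716, -0.0]
contact_force: [0.6, -0.1, -1.7]
grip_width: 36.9
grip_force: 61.1
dp [-0.015 -0.014  0.022] twist 0.0 dist 1 yaw now 91.4 grip 36.9023422182255 t 27.725
```

```bash

python3 -m inch '[{"gripper":1,"dp":[0,0,0.02],"twist":0},{"gripper":1,"dp":[0,0,0.02],"twist":0},{"gripper":0,"dp":[0,0,0.02],"twist":0},{"gripper":-0.13,"dp":[0,0,0.02],"twist":0},{"gripper":-0.13,"dp":[0,0,0.02],"twist":0},{"gripper":-0.13,"dp":[0,0,-0.4],"twist":0},{"gripper":-0.13,"dp":[0,0,-1.2],"twist":0},{"gripper":-0.13,"dp":[0,0,-2.2],"twist":0},{"gripper":-0.13,"dp":[0,0,-3],"twist":0},{"gripper":-0.13,"dp":[0,0,-3],"twist":0}]'
python3 -c "
from h import *
go(470,-61.6,120,60.1)"
```

```text
clock: 28.98
tool_pos: [567.8, 328.1, 138.2]
tool_rot: [0.002, 0.698, 0.716, 0.004]
contact_force: [-1.0, 0.5, -0.2]
grip_width: 48.3
grip_force: 0.0
dp [-9.679 -2.695  0.408] twist 3.13 dist 402 yaw now 91.4 grip 48.29273222905629 t 28.975
```

```bash

python3 -m inch '[{"gripper":-0.2,"dp":[-0.9,-0.2,0],"twist":0.4},{"gripper":-0.2,"dp":[-2.2,-0.6,0],"twist":0.8},{"gripper":-0.2,"dp":[-3.5,-1,0],"twist":1.2},{"gripper":-0.2,"dp":[-4.8,-1.3,0],"twist":1.6},{"gripper":-0.2,"dp":[-6.1,-1.7,0],"twist":2},{"gripper":-0.2,"dp":[-7.4,-2.1,0],"twist":2.5},{"gripper":-0.2,"dp":[-8.7,-2.4,0],"twist":3},{"gripper":-0.2,"dp":[-9.65,-2.65,0.3],"twist":3.13},{"gripper":-0.2,"dp":[-9.65,-2.65,0.4],"twist":3.13},{"gripper":-0.2,"dp":[-9.65,-2.65,0.4],"twist":3.13}]'
python3 -c "
from h import *
go(470,-61.6,25,60.1)"
```

```text
clock: 30.22
tool_pos: [468.5, -60.9, 116.4]
tool_rot: [-0.001, 0.865, 0.501, -0.0]
contact_force: [0.1, 1.2, 0.3]
grip_width: 51.5
grip_force: 0.0
dp [0.004 0.044 2.285] twist 0.0 dist 91 yaw now 60.1 grip 51.541660511330626 t 30.225
```

```bash

python3 -m inch '[{"gripper":-0.2,"dp":[0,0.04,0.8],"twist":0},{"gripper":-0.2,"dp":[0,0.04,1.5],"twist":0},{"gripper":-0.2,"dp":[0,0.04,2],"twist":0},{"gripper":-0.2,"dp":[0,0.04,2.28],"twist":0},{"gripper":-0.2,"dp":[0,0.04,2.28],"twist":0}]'
python3 -m inch '[{"gripper":-0.2,"dp":[0,0,0.1],"twist":0},{"gripper":-0.2,"dp":[0,0,0.2],"twist":0},{"gripper":-0.2,"dp":[0,0,0.3],"twist":0},{"gripper":-0.2,"dp":[0,0,0.35],"twist":0},{"gripper":-0.2,"dp":[0,0,0.35],"twist":0}]'
python3 -c "
from h import *
go(470,-61.6,5,60.1)"
```

```text
clock: 30.85
tool_pos: [470.3, -61.4, 25.6]
tool_rot: [-0.001, 0.865, 0.502, -0.0]
contact_force: [0.3, -0.2, 0.9]
grip_width: 51.4
grip_force: 0.0
clock: 31.48
tool_pos: [470.4, -62.2, 11.8]
tool_rot: [-0.0, 0.865, 0.501, -0.0]
contact_force: [-0.3, -0.6, 0.5]
grip_width: 51.0
grip_force: 0.0
dp [ 0.008 -0.015  0.17 ] twist 0.0 dist 7 yaw now 60.1 grip 51.01811415882084 t 31.475
```

```bash

python3 -m inch '[{"gripper":-0.2,"dp":[0,0,0.06],"twist":0},{"gripper":-0.2,"dp":[0,0,0.12],"twist":0},{"gripper":-0.2,"dp":[0,0,0.16],"twist":0},{"gripper":1,"dp":[0,0,0.16],"twist":0},{"gripper":1,"dp":[0,0,0.16],"twist":0},{"gripper":1,"dp":[0,0,0.16],"twist":0},{"gripper":1,"dp":[0,0,0.16],"twist":0},{"gripper":1,"dp":[0,0,0.16],"twist":0}]'
python3 -c "
from h import *
go(470,-61.6,5,60.1)"
python3 -m inch '[{"gripper":1,"dp":[0,0,-0.3],"twist":0},{"gripper":1,"dp":[0,0,-0.8],"twist":0},{"gripper":1,"dp":[0,0,-1.5],"twist":0},{"gripper":1,"dp":[0,0,-2.2],"twist":0},{"gripper":1,"dp":[0,0,-3],"twist":0},{"gripper":1,"dp":[0,0,-3],"twist":0},{"gripper":1,"dp":[0,0,-3],"twist":0}]'
python3 -c "
from h import *
go(569.1,157,125,91.4)"
```

```text
clock: 32.48
tool_pos: [470.7, -62.3, 5.7]
tool_rot: [0.0, 0.865, 0.501, 0.0]
contact_force: [-0.1, -0.9, 1.4]
grip_width: 25.0
grip_force: 59.5
dp [ 0.006 -0.025  0.019] twist 0.0 dist 1 yaw now 60.1 grip 25.00707173358648 t 32.475
clock: 33.35
tool_pos: [469.8, -61.9, 124.8]
tool_rot: [-0.001, 0.865, 0.501, -0.0]
contact_force: [-0.3, -0.3, -1.9]
grip_width: 25.2
grip_force: 59.3
dp [ 5.982e+00 -5.720e-01 -5.000e-03] twist -3.13 dist 240 yaw now 60.1 grip 25.172411841018725 t 33.35
```

```bash

python3 -m inch '[{"gripper":1,"dp":[0.8,-0.1,0],"twist":-0.5},{"gripper":1,"dp":[1.9,-0.2,0],"twist":-1},{"gripper":1,"dp":[3,-0.3,0],"twist":-1.6},{"gripper":1,"dp":[4.1,-0.4,0],"twist":-2.2},{"gripper":1,"dp":[5.2,-0.5,0],"twist":-2.8},{"gripper":1,"dp":[5.98,-0.57,0],"twist":-3.13},{"gripper":1,"dp":[5.98,-0.57,0.3],"twist":-3.13},{"gripper":1,"dp":[5.98,-0.57,0.5],"twist":-3.13},{"gripper":1,"dp":[5.98,-0.57,0.5],"twist":-3.13}]'
python3 -c "
from h import *
go(569.1,157,13,91.4)"
```

```text
clock: 34.48
tool_pos: [568.3, 155.6, 103.6]
tool_rot: [-0.001, 0.699, 0.715, -0.002]
contact_force: [-0.3, 1.0, -0.6]
grip_width: 24.7
grip_force: 59.1
dp [0.035 0.031 2.264] twist -0.0 dist 91 yaw now 91.4 grip 24.713423938978234 t 34.475
```

```bash

python3 -m inch '[{"gripper":1,"dp":[0.03,0.02,0.5],"twist":0},{"gripper":1,"dp":[0.03,0.02,1],"twist":0},{"gripper":1,"dp":[0.03,0.02,1.4],"twist":0},{"gripper":1,"dp":[0.03,0.02,1.8],"twist":0},{"gripper":1,"dp":[0.03,0.02,2.05],"twist":0},{"gripper":1,"dp":[0.03,0.02,2.17],"twist":0},{"gripper":1,"dp":[0.03,0.02,2.24],"twist":0},{"gripper":1,"dp":[0.03,0.02,2.24],"twist":0},{"gripper":1,"dp":[0.03,0.02,2.24],"twist":0}]'
python3 -m inch '[{"gripper":1,"dp":[0,0,0.03],"twist":0},{"gripper":1,"dp":[0,0,0.06],"twist":0},{"gripper":1,"dp":[0,0,0.06],"twist":0}]'
python3 -c "
from h import *
go(569.1,157,9.5,91.4)"
```

```text
clock: 35.6
tool_pos: [571.0, 157.9, 16.5]
tool_rot: [0.0, 0.698, 0.716, 0.0]
contact_force: [-0.2, 0.1, -1.3]
grip_width: 24.8
grip_force: 59.2
clock: 35.98
tool_pos: [570.6, 157.8, 13.6]
tool_rot: [0.0, 0.698, 0.716, 0.0]
contact_force: [0.2, 0.6, -0.7]
grip_width: 25.1
grip_force: 59.2
dp [-0.019 -0.039  0.103] twist 0.0 dist 4 yaw now 91.4 grip 25.050651005709653 t 35.975
```

```bash

python3 -m inch '[{"gripper":1,"dp":[-0.02,-0.03,0.04],"twist":0},{"gripper":1,"dp":[-0.02,-0.03,0.08],"twist":0},{"gripper":1,"dp":[-0.02,-0.03,0.09],"twist":0},{"gripper":1,"dp":[-0.02,-0.03,0.09],"twist":0}]'
python3 -m inch '[{"gripper":0.3,"dp":[0,0,0],"twist":0},{"gripper":0.15,"dp":[0,0,0],"twist":0},{"gripper":0.15,"dp":[0,0,0],"twist":0},{"gripper":0.15,"dp":[0,0,-0.4],"twist":0},{"gripper":0.15,"dp":[0,0,-1.2],"twist":0},{"gripper":0.15,"dp":[0,0,-2.2],"twist":0},{"gripper":0.15,"dp":[0,0,-3.2],"twist":0},{"gripper":0.15,"dp":[0,0,-3.2],"twist":0}]'
python3 -c "
from h import *
go(480,-200,250)"
```

```text
clock: 36.48
tool_pos: [571.0, 157.7, 13.0]
tool_rot: [0.001, 0.698, 0.716, 0.001]
contact_force: [-5.9, 1.3, 15.6]
grip_width: 24.8
grip_force: 72.3
clock: 37.48
tool_pos: [571.9, 157.2, 142.7]
tool_rot: [0.003, 0.698, 0.716, 0.003]
contact_force: [0.9, -0.2, 0.4]
grip_width: 36.7
grip_force: 0.0
dp [-8.868 -2.502 -2.704] twist 0 dist 384 yaw now 91.4 grip 36.71783929264163 t 37.475
```

```bash

python3 -m inch '[{"gripper":0,"dp":[-1.2,-0.3,-0.4],"twist":0},{"gripper":0,"dp":[-2.6,-0.7,-0.8],"twist":0},{"gripper":0,"dp":[-4,-1.1,-1.2],"twist":0},{"gripper":0,"dp":[-5.4,-1.5,-1.6],"twist":0},{"gripper":0,"dp":[-6.8,-1.9,-2],"twist":0},{"gripper":0,"dp":[-8.2,-2.3,-2.4],"twist":0},{"gripper":0,"dp":[-8.9,-2.5,-2.7],"twist":0},{"gripper":0,"dp":[-8.9,-2.5,-2.7],"twist":0}]'
python3 - <<'E'
from h import *
r=[]
for n in("top","side"):
    f=manip.grab_frame(n); cv2.imwrite(f"pics/{n}3.png",f)
    P=proj(n,[[x,y,z] for x in(425,617) for y in(45,372) for z in (0,50)]); a=P.min(0).astype(int)-3;b=P.max(0).astype(int)+3; print(n,a,b)
    c=f[max(a[1],0):b[1],max(a[0],0):b[0]]; k=395/c.shape[1]; r.append(cv2.resize(c,None,fx=k,fy=k,interpolation=cv2.INTER_CUBIC)); print(k)
h=max(x.shape[0] for x in r); r=[cv2.copyMakeBorder(x,0,h-x.shape[0],0,0,0) for x in r]
cv2.imwrite("pics/fin.png",cv2.convertScaleAbs(np.hstack(r),alpha=1.5))
E
```

```text
clock: 38.48
tool_pos: [477.8, -203.0, 246.1]
tool_rot: [0.0, 0.699, 0.715, -0.0]
contact_force: [0.4, 0.7, -0.5]
grip_width: 42.6
grip_force: 0.0
top [ 69 132] [231 230]
2.4382716049382718
side [179 113] [294 210]
3.4347826086956523
```

View pics/fin.png

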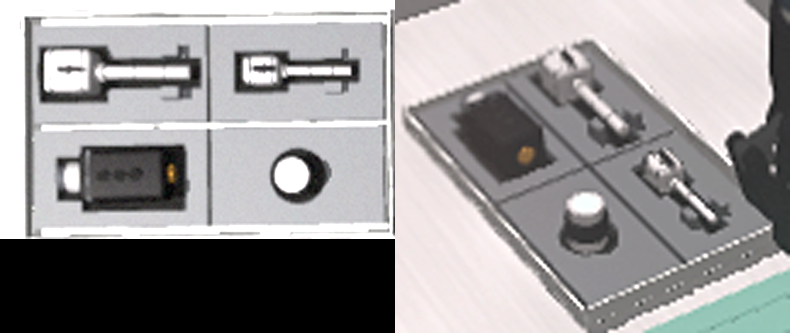

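All four parts show in their own pockets. The small sleeve met 15 N about 3 mm early, so I'll check heights and positions numerically.

```bash
python3 - <<'E'
import fit as F
from fit import *
N=dict(camera=(471.8,285.1),lens=(475.8,125.1),big_sleeve=(565.8,287.5),small_sleeve=(569.8,127.5))
A={n:cv2.imread(f"pics/{n}3.png") for n in("top","side")}; B={n:cv2.imread(f"pics/{n}1.png") for n in A}
for name,g in N.items():
    def seg(img,guess,nm,n):
        d=np.abs(A[n].astype(float)-B[n]).max(2); near=cv2.dilate((render(n,nm,guess)>0).astype(np.uint8),np.ones((7,7)))
        return np.clip((d-12)/15,0,1)*near
    F.seg=seg
    p,c=fit(name,[*g,7,.025],A); print(name,np.round(p,3),"err",np.round(p[:2]-g,1),round(c,2))
P,e=tri((69+172/2.438,132+173/2.438),(179+131/3.435,113+155/3.435)); print("socket",P,e)
k=4;r=[]
for n,(x0,y0,w,h) in dict(top=(72,132,98,100),side=(182,108,98,100)).items():
    c=cv2.convertScaleAbs(cv2.resize(A[n][y0:y0+h,x0:x0+w],None,fx=k,fy=k,interpolation=cv2.INTER_CUBIC),alpha=1.5)
    for name,g in N.items():
        m=cv2.resize((render(n,name,[*g,7,.025])*255).astype(np.uint8)[y0:y0+h,x0:x0+w],None,fx=k,fy=k)
        cs,_=cv2.findContours((m>127).astype(np.uint8),0,2); cv2.drawContours(c,cs,-1,(0,0,255),1)
    r.append(c)
cv2.imwrite("pics/fin2.png",np.hstack(r))
E
```

```text
camera [ 4.74601e+02  2.86293e+02  1.48530e+01 -9.10000e-02] err [2.8 1.2] 3.6
lens [4.76087e+02 1.27287e+02 6.88200e+00 1.29000e-01] err [0.3 2.2] 1.01
big_sleeve [5.65608e+02 2.88298e+02 8.84700e+00 1.00000e-02] err [-0.2  0.8] 0.5
small_sleeve [5.71545e+02 1.28968e+02 5.74900e+00 1.80000e-02] err [1.7 1.5] 0.55
socket [475.69590258 235.6491727   26.17360603] 0.7338930340252193
```

View pics/fin2.png

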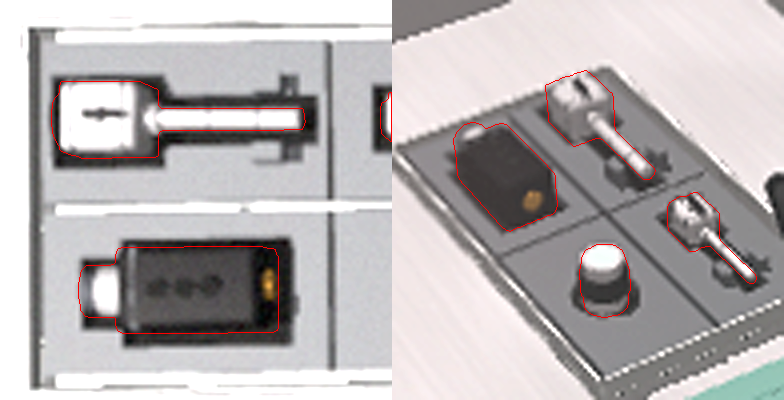

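The expected seated outlines match all four parts in both views: sideways errors are under 3 mm. The heights fit the pocket floor, with the camera's brass socket at z = 26 mm against 27 expected. I'm handing the job in.

```bash
python3 -c "
from station import manip
print(manip.finish_job())"
```

```text
the job is handed in; nothing more can be done
None
```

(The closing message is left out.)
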